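Hold the angle gauge on the arched rib at its memory mark

TASK

Pick up the dial angle gauge by its top grip, set its base gently on the rough arched edge of the timber rib, and rock it along the arch until its swinging pointer settles on the steel memory tab of the dial, so that the rib can be scribed there. Keep the gauge in line with the rib, sitting squarely across its thickness, with the middle part of the base (not its ends) bearing on the arch. Finish while still gripping the gauge and holding it lightly down on the rib at that angle, and leave the tab's setting and everything else on the bench as it is.

Things in the scene. Friction and masses are not known exactly. Their poses are not given: they have to be found in the camera images.
- gauge_grip (a point): Centre of the top grip of the loose dial angle gauge (0.55 kg), which starts upright on the bench: a black block 22 mm thick (x), 50 mm wide (y), from 134 to 190 mm above the gauge's underside; this point is at 165 mm, on the middle. Axes: x out of the dial face that looks away from the robot, y along the base, z up. Hold firmly (60 N or more) so that it does not turn in the pads
- gauge_base (a point): Middle of the flat underside of the gauge's base, 165 mm below gauge_grip; axes as there. The aluminium base rail is 160 mm long (y), 32 mm thick (x), 14 mm high; above it stands a round black housing 120 mm across, 26 mm thick, its axis and the dials' centre 74 mm above the underside. Both faces carry the same white dial, pointer and tab
- pointer (a joint): Swinging pointer, rad: black needle 50 mm long, pointing up from the dial's centre, round brass bob below. It swings freely and settles plumb within a second, to about 0.01 rad. It reads 0 with the gauge upright and equals minus the gauge's turn about its own x axis: positive when the gauge's top leans to its own +y side (the robot's left)
- mark (a joint): Memory tab, rad: a small steel tab, 8 mm wide, straddling the rim of the dial; stiff, set between 0.16 and 0.40, and not to be moved (the rider on the rim stands up to 137 mm above the underside, just below the grip). Same zero and sign as the pointer: when both are equal the needle's tip is on the middle of the tab
- rib: Timber rib: an upright arch 45 mm thick (x), 222 mm long (y), fixed on the joist offcut; origin at its underside's middle, 45 mm above the bench. Its rough-sawn top edge follows a circle of radius 140 mm in the y-z plane with about 1 mm of unevenness (flats some 17 mm long), sloping down both ways to 0.9 rad. x away from the robot, y along the rib, z up. Does not move
- pointer_tip (a point): Tip of the pointer, 50 mm from the dial's centre, on the +x face; its z axis runs along the needle
- mark_tip (a point): Middle of the memory tab on the +x face, 56.5 mm from the dial's centre; its z axis points from the dial's centre through the tab
- rib_crown (a point): Highest point of the arched edge, middle of the rib, 120 mm above the bench; axes as rib
- rib_axis (a point): Centre of the arch's circle, 140 mm below the crown (20 mm below the bench top); axes as rib
- joist: Joist offcut that carries the rib, 105 mm (x) by 310 mm (y) by 45 mm high, screwed to the bench; origin in the middle of its underside
- pencil: Bystander: flat yellow carpenter's pencil, 8 x 142 x 8 mm, lying on the joist offcut beside the rib; origin in the middle of its underside
- tape_measure: Bystander: grey tape measure, 34 x 66 x 60 mm, standing near the gauge on the robot's side; origin in the middle of its underside
- masking_tape: Bystander: roll of masking tape, 96 mm across, 24 mm high, lying flat near the gauge on the far side; origin in the middle of its underside
- water_bottle: Bystander: clear water bottle, 64 mm across, 200 mm high; origin in the middle of its underside
- pigment_jar: Bystander: grey jar, 68 mm across, 95 mm high; origin in the middle of its underside
- brush: Bystander: paintbrush lying on the bench; origin on its underside
- wedge: Bystander: small timber block, 50 x 70 x 22 mm; origin in the middle of its underside
Things that resemble listed ones, but are neither listed nor needed, are in the scene too. What is shaped like the part that bears gauge_grip but blue or green is not meant.

How it is judged:
By the outcome, as a careful person would: the job done as asked, in the order asked, and still so for the second after the job is handed in, while the arm keeps its last pose, push and grip.
It also fails if it takes over 48 s, if anything falls off the work surface, if the arm or the gripper's body presses on something with over 40 N, if the wrist force passes 120 N, or if a joint passes its speed limit or range.

ROBOT

A 7-joint arm with a two-finger parallel gripper is mounted at the origin on the work surface. World frame = base frame: x ahead of the robot, y to its left, z up, the work surface at z = 0. Lengths are in mm, angles in rad, forces in N, time in s.
With the tool pointing down it reaches from about 350 to 775 mm from the base axis. Payload 3.1 kg.
Tool frame: the origin (TCP) lies where the fingers leave the gripper's body, on its centre line; the fingertips stand 73 mm ahead of it and the grasp point (between the pads) lies 54 mm ahead of it; x points along the fingers, y is the direction in which the jaws open and shut, and the axes are right-handed (so a half turn about x gives the same grasp; the last joint's range is limited). The gripper opens to 85 mm and grips with 20 to 120 N. Pads are 22 mm wide; open, the fingers measure 114 mm over their backs; the gripper's body (76 mm by 85 mm) begins 54 mm behind the grasp point. The pads swing forward as they close: fully open they stand 13 mm farther back than shut.
Start: joints at [1.302, 0.311, 0.014, 1.512, -0.004, 1.319, -0.027], TCP at [123.707, -535.922, 303.904] pointing down, gripper open.
Joint ranges: [-2.7, 2.7], [-0.3, 1.91], [-1.27, 1.3], [0.12, 2.57], [-1.44, 4.58], [0.2, 2.03], [-3.05, 3.05]. Speed limits (rad/s): [2.79, 2.79, 3.14, 3.14, 3.14, 3.14, 3.14].

INTERFACE

Orientations are given as [roll, pitch, yaw] about the fixed x, y, z axes, in that order (R = Rz(yaw) Ry(pitch) Rx(roll)).
In Python, from bench import robot, vision gives the robot as it stands.
- The arm moves only by the tool apply_moves, never from a script. Its argument "motion" is a list of rows, each an object with "fingers": the opening, from -1 (shut) to 1 (fully open); "xyz": the shift along the tool's x, y, z in mm, a list of three; "roll": the turn about the tool's x in degrees. A call has 1 to 5 rows; each row shifts and turns the commanded pose from where the row before left it, along the tool's axes as they then stand; what a row does not reach is not made up. A row lasts 1/10 s, in which the tool goes at most 50 mm and 8.59 degrees, less where a joint would pass 70% of its speed; a pose out of reach is approached as far as the arm can. A call is refused whole if a number of a shift passes 50 or a number of a turn 8.59, either way. A call with a gripper value outside its range is refused whole. The fingers move at their own pace and stop on an object; "grip_force" is the grip in N (left out, the last holds). Time passes only in rows, so rows that do not move let the fingers close. It gives the time, the measured TCP pose, the force and the opening at its end, in the units of the state.
- robot.state(): the state, without advancing time (a new reading comes with each control period).
- vision.read_camera(name): name is "scene" or "top" or "wrist"; returns a dict with "img" (420x560x3 uint8, red, green, blue), "intrinsics" (3x3 intrinsics, pixels), "eye" and "attitude" of the camera in the world. Camera axes: x right, y up, looking along -z (the intrinsics and any distortion apply to the point x, -y, -z); pixel columns grow to the right and rows downward; lengths in mm; the calibration is good to about 2 mm. A picture is of the moment at which its call begins. There is no depth.
- robot.close_job(): hands the job in, once; it reports no verdict.
The state is a dict: "clock": time; "joints": joint angles; "qd": joint speeds; "tau": joint torques, N m; "tcp_pos": TCP position; "orientation": TCP orientation; "contact_force": force on the tool from outside, world axes, zero at the start; "torque": the same for the moment, N m; "grip_width": opening from 0.0 (shut) to 1.0 (fully open).
Only numpy, scipy, OpenCV 4.12 (cv2) and the standard library are available. Lean on these libraries where they do the work, as an engineer would, in place of code of your own. Each camera call takes 0.05 s, during which the arm holds its last target. There are 200 camera calls.

## Working session

There is one attempt and no reset: what is moved stays moved. The work goes in short steps, Python scripts to look and compute and a tool call to move; the robot and the scene stay as the last step left them, time stands still between calls to the robot, and variables do not carry over. Pictures are saved under pics/ and viewed, about 8 in all and at most 12, crops included, and the job is handed in when it is done.

Besides the shell and the picture viewer there is one more tool, called after "Emit:" as name(argument=value, ...), one argument or row to a line, values as JSON. apply_moves: Moves the arm, as the interface text tells. Its arguments: {"type":"object","properties":{"motion":{"type":"array","items":{"type":"object","properties":{"fingers":{"type":"number"},"xyz":{"type":"array","items":{"type":"number"}},"roll":{"type":"number"}}}},"grip_force":{"type":"number"}},"required":["motion"]}

```bash
mkdir -p pics; ls; cat > h.py <<'E'
import numpy as np, cv2
from bench import robot, vision
def shot(name, fn=None):
    d=vision.read_camera(name)
    if fn: cv2.imwrite('pics/'+fn, d['img'][:,:,::-1])
    return d
def rot(a):
    a=np.array(a,float)
    if a.shape==(3,3): return a
    r,p,y=a
    Rx=np.array([[1,0,0],[0,np.cos(r),-np.sin(r)],[0,np.sin(r),np.cos(r)]])
    Ry=np.array([[np.cos(p),0,np.sin(p)],[0,1,0],[-np.sin(p),0,np.cos(p)]])
    Rz=np.array([[np.cos(y),-np.sin(y),0],[np.sin(y),np.cos(y),0],[0,0,1]])
    return Rz@Ry@Rx
def ray(d,u,v):
    K=np.array(d['intrinsics']); c=np.linalg.inv(K)@[u,v,1]
    w=rot(d['attitude'])@[c[0],-c[1],-c[2]]
    return np.array(d['eye'],float), w/np.linalg.norm(w)
def onz(d,u,v,z):
    e,w=ray(d,u,v); return e+w*(z-e[2])/w[2]
def proj(d,p):
    c=rot(d['attitude']).T@(np.array(p,float)-np.array(d['eye'],float))
    q=np.array(d['intrinsics'])@[c[0],-c[1],-c[2]]; return q[:2]/q[2]
def tri(a,b):
    (e1,w1),(e2,w2)=a,b
    A=np.stack([w1,-w2],1); s=np.linalg.lstsq(A,e2-e1,rcond=None)[0]
    p,q=e1+s[0]*w1,e2+s[1]*w2
    return (p+q)/2,np.linalg.norm(p-q)
E
python3 - <<'E'
from h import *
a=shot('scene','s0.png');b=shot('top','t0.png')
for d in(a,b): print({k:v for k,v in d.items() if k!='img'})
print(robot.state())
import cv2
E
```

```text
pics
{'intrinsics': array([[530.22471773,   0.        , 286.32549266],
       [  0.        , 530.22471773, 208.28485018],
       [  0.        ,   0.        ,   1.        ]]), 'eye': array([ 942.67236675,  568.8677338 , 1273.93173018]), 'attitude': array([5.29525889e-01, 2.04474737e-03, 2.47699181e+00])}
{'intrinsics': array([[537.78149978,   0.        , 284.56651638],
       [  0.        , 537.78149978, 209.93598212],
       [  0.        ,   0.        ,   1.        ]]), 'eye': array([ 327.15783031,   39.77510195, 1274.52296464]), 'attitude': array([ 0.19367536,  0.01656561, -1.597268  ])}
{'clock': 0.1, 'joints': array([ 1.30227315,  0.31162175,  0.01399101,  1.51288094, -0.00441303,
        1.31924301, -0.02721768]), 'qd': array([ 0.00106381, -0.00267474,  0.00026002, -0.00290834,  0.00207875,
       -0.00195848, -0.00160676]), 'tau': array([ 9.61876212e-04, -3.80855477e+01,  1.46806031e-01, -2.31240463e+01,
        1.22888916e-02,  8.07030505e-03, -6.12358079e-06]), 'tcp_pos': array([ 123.5957225 , -535.41229613,  302.9490703 ]), 'orientation': array([-1.53520965,  1.56867416,  1.83326372]), 'contact_force': array([0.27028299, 1.00470229, 0.69093477]), 'torque': array([-0.00392777,  0.03103875,  0.06225985]), 'grip_width': 1.0039172908699314}
```

View pics/s0.png

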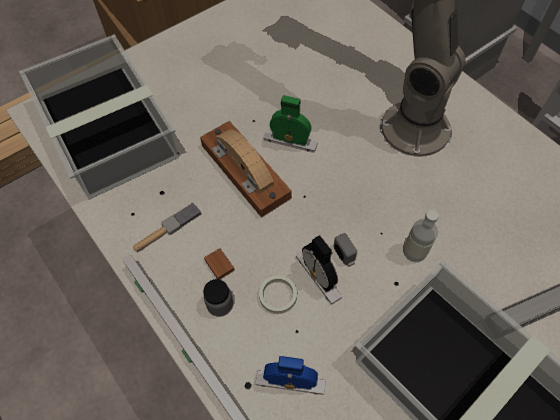

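View pics/t0.png

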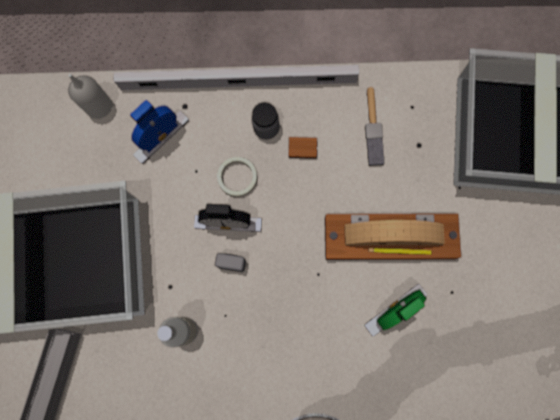

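The black gauge is at scene (320,265) / top (229,217). The lookalikes are the blue one at scene (290,375) / top (153,127) and the green one at scene (290,125) / top (402,311), so black is the one meant. The rib is at top (393,236), with the pencil on its near side.

```bash
cat > m.py <<'E'
from h import *
a=shot('scene');b=shot('top')
for n,(u,v),z in [('railL',(196,222),14),('railR',(262,224),14),('j1',(326,214),45),('j2',(459,213),45),('j3',(460,260),45),('j4',(327,261),45),('tapem',(231,262),60),('bottle',(172,332),200),('tape',(237,177),24)]:
    print(n,onz(b,u,v,z).round(1))
# grip top mask near gauge
ct=cv2.resize(b['img'][190:285,180:300],None,fx=4,fy=4,interpolation=cv2.INTER_CUBIC)
cs=cv2.resize(a['img'][225:310,280:380],None,fx=4,fy=4,interpolation=cv2.INTER_CUBIC)
h=max(ct.shape[0],cs.shape[0]); 
z=[cv2.copyMakeBorder(c,0,h-c.shape[0],0,0,cv2.BORDER_CONSTANT) for c in (ct,cs)]
im=np.hstack(z); im=cv2.resize(im,(800,int(im.shape[0]*800/im.shape[1])))
cv2.imwrite('pics/c1.png',im[:,:,::-1]); print(im.shape)
w=shot('wrist'); print(w['eye'],rot(w['attitude']).round(3),w['intrinsics'])
s=robot.state(); print(rot(s['orientation']).round(3))
E
python3 m.py
```

```text
railL [551.9 266.1  14. ]
railR [542.4 108.7  14. ]
j1 [556.3 -42.2  45. ]
j2 [ 549.6 -349.7   45. ]
j3 [ 440.8 -342.4   45. ]
j4 [447.1 -40.   45. ]
tapem [449.4 177.9  60. ]
bottle [301.6 278.6 200. ]
tape [656.9 166.1  24. ]
(345, 800, 3)
[ 193.59500749 -520.00716768  373.79494715] [[ 0.225  0.936  0.272]
 [-0.974  0.217  0.061]
 [-0.002 -0.278  0.96 ]] [[310.91923082   0.         282.4845592 ]
 [  0.         310.91923082 203.71590978]
 [  0.           0.           1.        ]]
[[-0.     0.225 -0.974]
 [ 0.001 -0.974 -0.225]
 [-1.    -0.001  0.   ]]
```

View pics/c1.png

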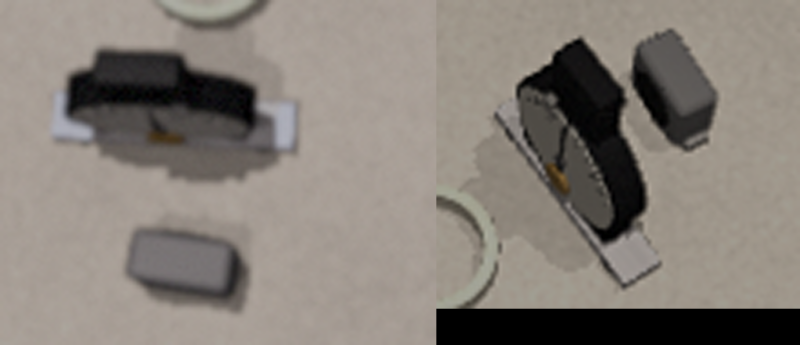

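Emit:
apply_moves(
  motion=[
    {"fingers": 1, "xyz": [0, -29.5, -32.8], "roll": 0},
    {"fingers": 1, "xyz": [0, -29.5, -32.8], "roll": 0},
    {"fingers": 1, "xyz": [0, -29.5, -32.8], "roll": 0},
    {"fingers": 1, "xyz": [0, -29.5, -32.8], "roll": 0},
    {"fingers": 1, "xyz": [0, -29.5, -32.8], "roll": 0},
  ],
)

```text
clock: 0.75
tcp_pos: [251.1, -353.7, 303.9]
orientation: [1.781, 1.57, -1.134]
contact_force: [1.6, -0.2, 0.3]
grip_width: 1.001
```

Emit:
apply_moves(
  motion=[
    {"fingers": 1, "xyz": [0, -29.5, -32.8], "roll": 0},
    {"fingers": 1, "xyz": [0, -29.5, -32.8], "roll": 0},
    {"fingers": 1, "xyz": [0, -29.5, -32.8], "roll": 0},
    {"fingers": 1, "xyz": [0, -29.5, -32.8], "roll": 0},
    {"fingers": 1, "xyz": [0, -29.5, -32.8], "roll": 0},
  ],
)

```text
clock: 1.25
tcp_pos: [377.6, -173.1, 304.1]
orientation: [1.973, 1.57, -0.942]
contact_force: [1.1, -1.1, 0.4]
grip_width: 1.0
```

Emit:
apply_moves(
  motion=[
    {"fingers": 1, "xyz": [0, -29.5, -32.8], "roll": 0},
    {"fingers": 1, "xyz": [0, -29.5, -32.8], "roll": 0},
    {"fingers": 1, "xyz": [0, -29.5, -32.8], "roll": 0},
    {"fingers": 1, "xyz": [0, -29.5, -32.8], "roll": 0},
    {"fingers": 1, "xyz": [0, -29.5, -32.8], "roll": 0},
  ],
)

```text
clock: 1.75
tcp_pos: [504.3, 7.2, 303.9]
orientation: [2.026, 1.57, -0.889]
contact_force: [0.4, -0.6, -0.1]
grip_width: 1.002
```

Emit:
apply_moves(
  motion=[
    {"fingers": 1, "xyz": [0, -29.5, -32.8], "roll": 0},
    {"fingers": 1, "xyz": [5, -29.5, -32.8], "roll": 0},
    {"fingers": 1, "xyz": [5, -29.5, -32.8], "roll": 0},
    {"fingers": 1, "xyz": [10, -29.5, -32.8], "roll": 0},
    {"fingers": 1, "xyz": [10, -29.5, -32.8], "roll": 0},
  ],
)

```text
clock: 2.25
tcp_pos: [631.3, 187.6, 273.3]
orientation: [1.678, 1.57, -1.238]
contact_force: [-0.1, -0.7, 1.1]
grip_width: 0.998
```

```bash
python3 - <<'E'
from h import *
s=robot.state(); print(s['clock'],s['tcp_pos'],rot(s['orientation']).round(3),s['joints'].round(2),s['contact_force'])
d=shot('wrist','w1.png'); print(d['eye'],d['attitude'])
E
```

```text
2.25 [631.25899163 187.64132472 273.31315744] [[ 0.     0.224 -0.975]
 [-0.001 -0.975 -0.224]
 [-1.     0.001 -0.   ]] [ 0.01  0.62 -0.57  1.21  0.32  1.4  -1.87] [-0.11962464 -0.69539683  1.10002089]
[701.20895473 203.31935665 343.89802283] [-2.82044281e-01 -4.65063810e-04 -1.34429592e+00]
```

View pics/w1.png

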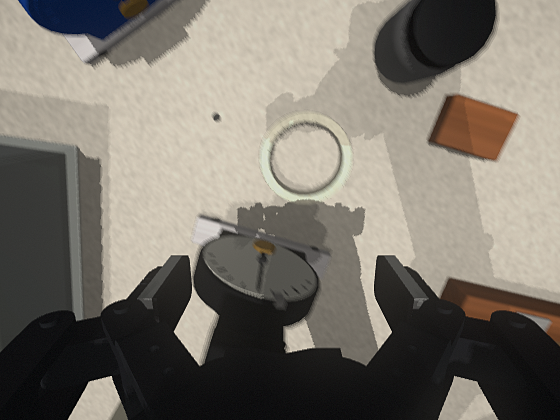

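The wrist view shows the dial (about 258,270), rail ends at (197,217) and (330,252), brass bob at (263,246) and probably the tab at (281,300), on the −y side, so a positive setting. I'll zoom in on it.

```bash
python3 - <<'E'
import cv2
i=cv2.imread('pics/w1.png')[200:320,180:340]
cv2.imwrite('pics/w1c.png',cv2.resize(i,None,fx=5,fy=5,interpolation=cv2.INTER_CUBIC))
E
```

```text
(no output)
```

View pics/w1c.png

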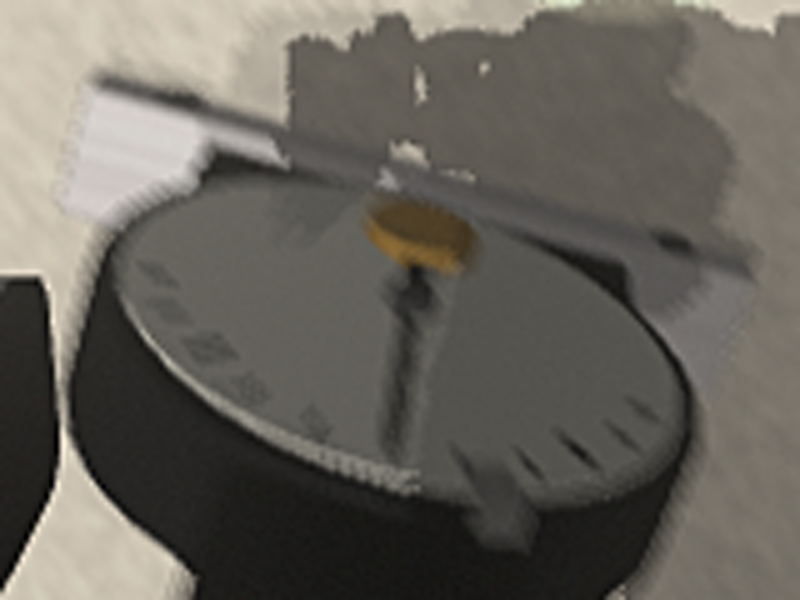

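```bash
cat > m2.py <<'E'
from h import *
d=shot('wrist')
P=lambda x,y:(180+x/5-0.4,200+y/5-0.4)
A=onz(d,*P(97,78),12);B=onz(d,*P(752,268),12)
print('rail front',A.round(1),B.round(1),np.linalg.norm(A-B))
yv=(A-B)/np.linalg.norm(A-B); nx=np.array([yv[1],-yv[0],0]); print('yaw',np.arctan2(nx[1],nx[0]))
mid=(A+B)/2-16*nx; print('base centre',mid.round(1))
for off in (13,15):
    c=mid+nx*off
    def onp(q):
        e,w=ray(d,*P(*q)); p=e+w*((c-e)@nx)/(w@nx); v=p-c; return np.array([v@yv,p[2]])
    C=np.array([0,74.])
    for n,q in [('centre',(415,287)),('tip',(393,455)),('tabin',(487,470)),('tabmid',(498,505)),('tabout',(508,545))]:
        r=onp(q); v=r-C; print(off,n,r.round(1),'ang',np.arctan2(-v[0],v[1]).round(3),'rad',np.hypot(*v).round(1))
# grip top
s=robot.state(); print(s['tcp_pos'])
b=shot('top'); print('grip top', onz(b,218.5,208,190), 'proj top of est', proj(b,[mid[0],mid[1],190]))
E
python3 m2.py
```

```text
rail front [573.9 279.5  12. ] [564.  125.7  12. ] 154.07466917008907
yaw -0.06457415732662304
base centre [553.  203.6  12. ]
13 centre [-1.1 62.6] ang 3.047 rad 11.4
13 tip [ -1.8 122.1] ang 0.038 rad 48.1
13 tabin [-17.3 119. ] ang 0.366 rad 48.2
13 tabmid [-19.3 127.9] ang 0.344 rad 57.2
13 tabout [-21.1 137.4] ang 0.321 rad 66.8
15 centre [-0.8 66.7] ang 3.032 rad 7.3
15 tip [ -1.5 125.3] ang 0.03 rad 51.3
15 tabin [-16.8 122.3] ang 0.334 rad 51.1
15 tabmid [-18.8 131. ] ang 0.318 rad 60.0
15 tabout [-20.5 140.4] ang 0.299 rad 69.5
[629.61111325 193.5305323  269.19599354]
grip top [548.41158127 188.12634807 190.        ] proj top of est [210.9912739  206.05049092]
```

```bash
sed -i "s/^d=shot('wrist')/d=shot('wrist'); d['eye']=np.array([701.209,203.319,343.898]); d['attitude']=np.array([-2.82044281e-01,-4.65063810e-04,-1.34429592])/" m2.py; python3 m2.py
```

```text
rail front [573.4 269.9  12. ] [561.5 114.1  12. ] 156.25751086527305
yaw -0.07647392818348606
base centre [551.5 193.3  12. ]
13 centre [-0.5 63.8] ang 3.095 rad 10.2
13 tip [ -0.7 124.4] ang 0.013 rad 50.4
13 tabin [-16.3 121.3] ang 0.332 rad 50.0
13 tabmid [-18.3 130.3] ang 0.314 rad 59.2
13 tabout [-20. 140.] ang 0.294 rad 68.9
15 centre [-0.1 67.9] ang 3.117 rad 6.1
15 tip [ -0.3 127.6] ang 0.006 rad 53.6
15 tabin [-15.8 124.6] ang 0.302 rad 53.0
15 tabmid [-17.7 133.4] ang 0.29 rad 62.0
15 tabout [-19.4 143. ] ang 0.274 rad 71.7
[629.7870765  187.66849616 272.18724781]
grip top [548.41158127 188.12634807 190.        ] proj top of est [216.01139179 206.6189453 ]
```

Emit:
apply_moves(
  motion=[
    {"fingers": 1, "xyz": [-2, 0, 0], "roll": -8.1},
    {"fingers": 1, "xyz": [-2, 0, 0], "roll": -8.1},
    {"fingers": 1, "xyz": [-2, 0, 0], "roll": -8.1},
    {"fingers": 1, "xyz": [-2, 0, 0], "roll": -8.1},
    {"fingers": 1, "xyz": [-2, 0, 0], "roll": -8.1},
  ],
)

```text
clock: 3.0
tcp_pos: [630.4, 183.8, 285.5]
orientation: [1.521, 1.568, -0.684]
contact_force: [0.4, -0.2, -0.5]
grip_width: 0.994
```

Emit:
apply_moves(
  motion=[
    {"fingers": 1, "xyz": [0, 0, 0], "roll": -8.1},
    {"fingers": 1, "xyz": [0, 0, 0], "roll": -8.1},
    {"fingers": 1, "xyz": [0, 0, 0], "roll": -8.1},
    {"fingers": 1, "xyz": [0, 0, 0], "roll": -8.1},
    {"fingers": 1, "xyz": [0, 0, 0], "roll": 0},
  ],
)

```text
clock: 3.5
tcp_pos: [630.4, 184.1, 285.0]
orientation: [0.993, 1.568, -0.652]
contact_force: [0.0, -0.2, -0.2]
grip_width: 0.998
```

Emit:
apply_moves(
  motion=[
    {"fingers": 1, "xyz": [0, -27, 1], "roll": 0},
    {"fingers": 1, "xyz": [0, -27, 1], "roll": 0},
    {"fingers": 1, "xyz": [0, -26, 0], "roll": 0},
    {"fingers": 1, "xyz": [0, 0, 0], "roll": 0},
    {"fingers": 1, "xyz": [0, 0, 0], "roll": 0},
  ],
)

```text
clock: 4.0
tcp_pos: [550.5, 189.0, 284.8]
orientation: [1.057, 1.568, -0.589]
contact_force: [0.8, -0.2, -0.5]
grip_width: 1.004
```

```bash
python3 - <<'E'
from h import *
for i in range(2):
    s=robot.state(); print(s['clock'],s['tcp_pos'],s['joints'].round(2),s['contact_force'])
    print(rot(s['orientation']).round(3))
    d=shot('wrist','w2.png'); 
print(proj(d,[550,191,190]),[proj(d,p).round() for p in ([539,166,190],[561,166,190],[539,216,190],[561,216,190])])
E
```

```text
4.0 [550.51075677 189.00039889 284.84751483] [ 0.22  0.53 -0.89  1.43  0.41  1.38 -0.76] [ 0.78771019 -0.16810593 -0.48058982]
[[ 0.003  0.997 -0.075]
 [-0.002 -0.075 -0.997]
 [-1.     0.003  0.002]]
4.05 [551.24315434 188.81742199 284.60309495] [ 0.22  0.53 -0.89  1.43  0.41  1.38 -0.76] [ 0.85829321 -0.0611197  -0.35967498]
[[ 0.002  0.997 -0.075]
 [-0.001 -0.075 -0.997]
 [-1.     0.003  0.001]]
[277.82405517 238.2584485 ] [array([263., 279.]), array([300., 276.]), array([254., 198.]), array([294., 195.])]
```

View pics/w2.png

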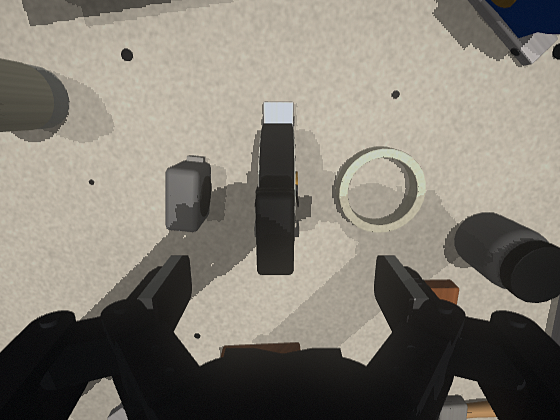

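The wrist view from above shows the grip's top face at (276,232), about 4 mm further +y than estimated and square to the jaws. The tape measure (188,195) and the masking tape (383,188) are clear.

Emit:
apply_moves(
  motion=[
    {"fingers": 1, "xyz": [20, -1, -5], "roll": 0},
    {"fingers": 1, "xyz": [20, 0, 0], "roll": 0},
    {"fingers": 1, "xyz": [15, 0, 0], "roll": 0},
    {"fingers": 1, "xyz": [9, 0, 0], "roll": 0},
    {"fingers": 1, "xyz": [0, 0, 0], "roll": 0},
  ],
)

```text
clock: 4.6
tcp_pos: [549.5, 194.5, 218.3]
orientation: [-1.118, 1.568, -2.762]
contact_force: [0.2, -0.7, -0.4]
grip_width: 0.998
```

Emit:
apply_moves(
  motion=[
    {"fingers": -1, "xyz": [0, 0, 0], "roll": 0},
    {"fingers": -1, "xyz": [0, 0, 0], "roll": 0},
    {"fingers": -1, "xyz": [0, 0, 0], "roll": 0},
    {"fingers": -1, "xyz": [0, 0, 0], "roll": 0},
    {"fingers": -1, "xyz": [0, 0, 0], "roll": 0},
  ],
  grip_force=60,
)

```text
clock: 5.1
tcp_pos: [549.5, 195.6, 220.5]
orientation: [2.424, 1.57, 0.781]
contact_force: [-0.9, 0.0, 3.8]
grip_width: 0.246
```

Emit:
apply_moves(
  motion=[
    {"fingers": -1, "xyz": [0, 0, 0], "roll": 0},
    {"fingers": -1, "xyz": [0, 0, 0], "roll": 0},
    {"fingers": -1, "xyz": [0, 0, 0], "roll": 0},
  ],
)

```text
clock: 5.4
tcp_pos: [549.6, 195.6, 220.5]
orientation: [2.352, 1.57, 0.71]
contact_force: [-1.0, 0.4, 4.7]
grip_width: 0.246
```

```bash
python3 - <<'E'
from h import *
for i in range(2):
    s=robot.state(); print(s['clock'],s['tcp_pos'],s['contact_force'],s['torque'],s['grip_width'])
    print(rot(s['orientation']).round(3))
    d=shot('wrist','w3.png'); 
E
```

```text
5.4 [549.59491945 195.60424163 220.4921476 ] [-0.98089876  0.36054128  4.65691485] [-0.02687385  0.46073916 -0.13943431] 0.24626995738260196
[[ 0.     0.997 -0.071]
 [ 0.    -0.071 -0.997]
 [-1.     0.    -0.   ]]
5.45 [549.57281422 195.62624069 220.47867961] [-1.45062599  0.74325498  4.8989081 ] [-0.04539407  0.49329775 -0.06748323] 0.2503244963165031
[[ 0.     0.997 -0.071]
 [ 0.    -0.071 -0.997]
 [-1.     0.    -0.   ]]
```

Gripped, with the opening reading about 21 mm, which matches the 22 mm block. Next I lift and carry it above the rib crown.

Emit:
apply_moves(
  motion=[
    {"fingers": -1, "xyz": [-15, 0, 0], "roll": 0},
    {"fingers": -1, "xyz": [-30, 0, 0], "roll": 0},
    {"fingers": -1, "xyz": [-40, 0, 0], "roll": 0},
    {"fingers": -1, "xyz": [-40, 0, 0], "roll": 0},
    {"fingers": -1, "xyz": [-35, 0, 10], "roll": 0},
  ],
  grip_force=70,
)

```text
clock: 6.0
tcp_pos: [548.1, 186.7, 380.9]
orientation: [-2.431, 1.569, 2.213]
contact_force: [-0.0, 1.1, -5.6]
grip_width: 0.249
```

Emit:
apply_moves(
  motion=[
    {"fingers": -1, "xyz": [0, -1, 25], "roll": 0},
    {"fingers": -1, "xyz": [0, -2, 35], "roll": 0},
    {"fingers": -1, "xyz": [0, -3, 40], "roll": 0},
    {"fingers": -1, "xyz": [0, -3, 40], "roll": 0},
    {"fingers": -1, "xyz": [0, -3, 40], "roll": 0},
  ],
)

```text
clock: 6.5
tcp_pos: [523.0, 4.5, 378.6]
orientation: [-1.174, 1.568, -2.816]
contact_force: [0.5, 0.4, -6.5]
grip_width: 0.247
```

Emit:
apply_moves(
  motion=[
    {"fingers": -1, "xyz": [0, -3, 40], "roll": 0},
    {"fingers": -1, "xyz": [0, -3, 40], "roll": 0},
    {"fingers": -1, "xyz": [0, -3, 40], "roll": 0},
    {"fingers": -1, "xyz": [0, -2, 35], "roll": 0},
    {"fingers": -1, "xyz": [0, -1, 25], "roll": 0},
  ],
)

```text
clock: 7.0
tcp_pos: [497.5, -176.4, 378.4]
orientation: [-1.044, 1.567, -2.691]
contact_force: [0.9, -0.9, -5.6]
grip_width: 0.248
```

Emit:
apply_moves(
  motion=[
    {"fingers": -1, "xyz": [0, 0, 15], "roll": 0},
    {"fingers": -1, "xyz": [0, 0, 6], "roll": 0},
    {"fingers": -1, "xyz": [0, 0, 0], "roll": -2.9},
    {"fingers": -1, "xyz": [0, 0, 0], "roll": 0},
    {"fingers": -1, "xyz": [0, 0, 0], "roll": 0},
  ],
)

```text
clock: 7.5
tcp_pos: [498.0, -191.0, 379.9]
orientation: [-3.055, 1.57, 1.639]
contact_force: [-0.1, 1.0, -6.9]
grip_width: 0.247
```

```bash
python3 - <<'E'
from h import *
for i in range(2):
    s=robot.state(); print(s['clock'],s['tcp_pos'],s['contact_force'],s['torque'],s['grip_width'],s['joints'].round(2))
    print(rot(s['orientation']).round(3))
    d=shot('wrist','w4.png'); 
print(d['eye'],d['attitude'])
a=shot('scene','s4.png')
E
```

```text
7.5 [ 498.03004196 -190.99090128  379.85534766] [-0.11575461  1.03086006 -6.85295616] [ 0.08508617  0.03995537 -0.00613819] 0.24700534584048864 [ 0.96  0.36 -0.88  1.38  0.27  1.52  0.09]
[[-0.     1.    -0.019]
 [ 0.001 -0.019 -1.   ]
 [-1.    -0.    -0.001]]
7.55 [ 497.9936056  -191.31651367  379.92654474] [-0.68602888  0.26346578 -5.70428501] [0.06006366 0.04937449 0.02123818] 0.24801239998741065 [ 0.96  0.36 -0.88  1.38  0.27  1.52  0.09]
[[ 0.     1.    -0.019]
 [ 0.001 -0.019 -1.   ]
 [-1.    -0.    -0.001]]
[ 500.1797392  -120.72259644  450.532115  ] [-0.28198189 -0.00070684 -0.01846867]
```

View pics/w4.png

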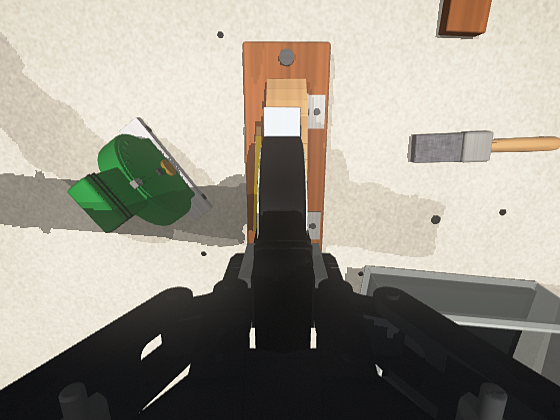

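The wrist view shows the joist's far end at (243,42)-(330,41), the rib's +y end at (266..306, 79) and the white rail end at (264..300, 107), roughly centred over the rib.

```bash
python3 - <<'E'
from h import *
d=dict(intrinsics=[[310.919,0,282.4846],[0,310.919,203.716],[0,0,1]],eye=[500.18,-120.72,450.53],attitude=[-0.28198189,-0.00070684,-0.01846867])
for n,p,z in [('jL',(243,42),45),('jR',(330,41),45),('jLlow',(247,245),45),('jRlow',(322,245),45),('ribL',(266,80),65),('ribR',(306,80),65),('railL',(264,107),160+14),('railR',(300,107),174),('railLn',(265,135),174),('railRn',(299,135),174)]:
    print(n,onz(d,*p,z).round(1))
E
```

```text
jL [455.4 -38.7  45. ]
jR [558.  -39.5  45. ]
jLlow [ 447.1 -297.9   45. ]
jRlow [ 553.  -299.9   45. ]
ribL [482.1 -83.   65. ]
ribR [528.4 -83.8  65. ]
railL [ 484.8 -115.   174. ]
railR [ 515.4 -115.6  174. ]
railLn [ 484.8 -138.3  174. ]
railRn [ 514.4 -138.8  174. ]
```

Emit:
apply_moves(
  motion=[
    {"fingers": -1, "xyz": [12, 3.5, 2.5], "roll": 0},
    {"fingers": -1, "xyz": [12, 0, 0], "roll": 0},
    {"fingers": -1, "xyz": [8, 0, 0], "roll": 0},
    {"fingers": -1, "xyz": [3, 0, 0], "roll": 0},
    {"fingers": -1, "xyz": [1, 0, 0], "roll": 0},
  ],
)

```text
clock: 8.15
tcp_pos: [500.8, -195.6, 343.0]
orientation: [-1.922, 1.569, 2.77]
contact_force: [-0.4, -0.4, -6.0]
grip_width: 0.246
```

Emit:
apply_moves(
  motion=[
    {"fingers": -1, "xyz": [1, 0, 0], "roll": 0},
    {"fingers": -1, "xyz": [0.5, 0, 0], "roll": 0},
    {"fingers": -1, "xyz": [0, 0, 0], "roll": 0},
  ],
)

```text
clock: 8.45
tcp_pos: [501.3, -195.5, 342.8]
orientation: [1.152, 1.57, -0.44]
contact_force: [0.8, -0.3, -5.3]
grip_width: 0.247
```

Emit:
apply_moves(
  motion=[
    {"fingers": -1, "xyz": [1, 0, 0], "roll": 0},
    {"fingers": -1, "xyz": [0.5, 0, 0], "roll": 0},
    {"fingers": -1, "xyz": [0, 0, 0], "roll": 0},
  ],
)

```text
clock: 8.75
tcp_pos: [501.2, -195.6, 340.9]
orientation: [1.044, 1.571, -0.548]
contact_force: [-0.3, -0.8, -5.9]
grip_width: 0.248
```

Emit:
apply_moves(
  motion=[
    {"fingers": -1, "xyz": [0.7, 0, 0], "roll": 0},
    {"fingers": -1, "xyz": [0.5, 0, 0], "roll": 0},
    {"fingers": -1, "xyz": [0, 0, 0], "roll": 0},
  ],
)

```text
clock: 9.05
tcp_pos: [501.3, -195.5, 340.7]
orientation: [0.805, 1.57, -0.787]
contact_force: [-1.4, -0.2, 0.0]
grip_width: 0.248
```

Emit:
apply_moves(
  motion=[
    {"fingers": -1, "xyz": [0.5, 0, 0], "roll": 0},
    {"fingers": -1, "xyz": [0.5, 0, 0], "roll": 0},
    {"fingers": -1, "xyz": [0, 0, 0], "roll": 0},
  ],
)

```text
clock: 9.35
tcp_pos: [501.3, -195.5, 340.6]
orientation: [0.82, 1.569, -0.772]
contact_force: [-3.2, -0.8, 6.7]
grip_width: 0.25
```

Contact is at the expected height, with about 12 N on the rib. The tool can only roll about its own vertical axis, so the gauge has to lean by pivoting in the pads: I'll ease the grip, follow the arch with a light press, then re-clamp firmly.

Emit:
apply_moves(
  motion=[
    {"fingers": -1, "xyz": [0, 0, 0], "roll": 0},
    {"fingers": -1, "xyz": [0, 0, 0], "roll": 0},
    {"fingers": -1, "xyz": [0.2, 0, -9.1], "roll": 0},
    {"fingers": -1, "xyz": [0.4, 0, -9.1], "roll": 0},
    {"fingers": -1, "xyz": [0, 0, 0], "roll": 0},
  ],
  grip_force=22,
)

```text
clock: 9.85
tcp_pos: [501.4, -179.6, 340.8]
orientation: [0.223, 1.562, -1.371]
contact_force: [-3.3, -3.8, 9.3]
grip_width: 0.251
```

Emit:
apply_moves(
  motion=[
    {"fingers": -1, "xyz": [0.7, 0, -9.1], "roll": 0},
    {"fingers": -1, "xyz": [1.0, 0, -9.1], "roll": 0},
    {"fingers": -1, "xyz": [0, 0, 0], "roll": 0},
  ],
)

```text
clock: 10.15
tcp_pos: [502.0, -160.9, 340.1]
orientation: [0.338, 1.562, -1.255]
contact_force: [-5.2, -2.3, 13.8]
grip_width: 0.251
```

```bash
python3 - <<'E'
from h import *
s=robot.state(); print(s['clock'],s['tcp_pos'],s['contact_force'],s['torque'],s['grip_width'])
w=shot('wrist','w5.png'); a=shot('scene','s5.png')
c=cv2.imread('pics/s5.png'); p=proj(a,[501,-150,180]); print(p)
u,v=int(p[0]),int(p[1]); c=cv2.resize(c[v-60:v+60,u-70:u+70],None,fx=4,fy=4,interpolation=cv2.INTER_CUBIC)
w=cv2.imread('pics/w5.png')[30:290,200:360]; w=cv2.resize(w,None,fx=480/260,fy=480/260)
print(u,v); x=np.hstack([c,w]);x=x[:,:800]; cv2.imwrite('pics/c5.png',x); print(x.shape)
E
```

```text
10.15 [ 501.99113703 -160.93382535  340.10817258] [-5.1944461  -2.28607219 13.8216124 ] [-1.17705778  1.7134002  -0.0764241 ] 0.2510791043220627
[250.09627164 142.07291846]
250 142
(480, 800, 3)
```

View pics/c5.png

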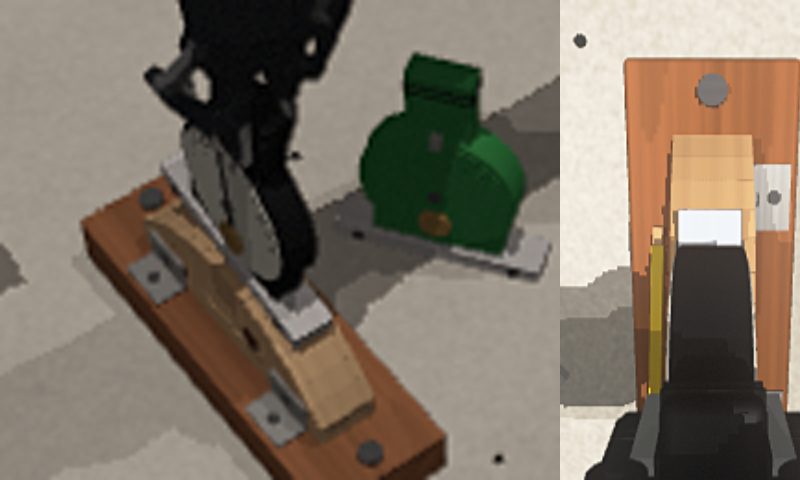

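The gauge is pivoting. The rail end has moved from wrist row 107 to about 144, and the scene view shows it leaning down the +y side. Now I'll calibrate lean from the wrist row.

```bash
cat > lean.py <<'E'
from h import *
from scipy.optimize import brentq
def endrow(img,col=281):
    # white rail end: bright, low saturation, between housing and rib
    h=cv2.cvtColor(img,cv2.COLOR_RGB2HSV)
    m=((h[:,:,2]>200)&(h[:,:,1]<45)&(h[:,:,0]>90)).astype(np.uint8); m[:, :255]=0; m[:,312:]=0; m[:90]=0; m[240:]=0
    n,l,s,c=cv2.connectedComponentsWithStats(m)
    k=1+np.argmax(s[1:,4]); return s[k]
def model(d,tcp,phi,dy):
    y=80*np.cos(phi)-151.5*np.sin(phi); z=-151.5*np.cos(phi)-80*np.sin(phi)  # rail top edge at +y end, from grip point
    return proj(d,[tcp[0]+.02*y,tcp[1]+dy+y,tcp[2]-55.5+z])[1]
E
python3 - <<'E'
from lean import *
im=cv2.imread('pics/w4.png')[:,:,::-1]; print(endrow(im)); im5=cv2.imread('pics/w5.png')[:,:,::-1]; print(endrow(im5))
d4=dict(intrinsics=np.array([[310.919,0,282.4846],[0,310.919,203.716],[0,0,1]]),eye=[500.18,-120.72,450.53],attitude=[-0.28198189,-0.00070684,-0.01846867])
t=[498,-191.2,379.9]
for dy in(-4,-2,0,2):print(dy,model(d4,t,0,dy))
d=shot('wrist'); s=robot.state(); t=s['tcp_pos']; print(t,s['contact_force'],d['eye'],d['attitude'],endrow(d['img']))
for p in(.1,.15,.2,.25,.3):print(p,model(d,t,p,-1))
E
```

```text
[265 107  35  29 919]
[264 144  33  17 531]
-4 106.91713540033084
-2 104.45644419672587
0 101.98538062746285
2 99.50387897125317
[ 502.00752291 -161.34014342  340.12655957] [-5.14303669 -2.14520474 13.46163067] [504.3149568  -90.15278205 410.18171677] [-0.28975813 -0.00350401 -0.02277227] [264 143  33  18 514]
0.1 120.15086065928845
0.15 129.2748271803473
0.2 138.26048300306485
0.25 147.1257707452117
0.3 155.8876108241169
```

The lean is about 0.21 and the gauge rolled without slipping, so the contact is now about 34 mm off-centre on the base. I'll clamp firmly, lift a little, shift along the rib so that the last bit of rocking ends on the middle of the base, and set it down again.

Emit:
apply_moves(
  motion=[
    {"fingers": -1, "xyz": [0, 0, 0], "roll": 0},
    {"fingers": -1, "xyz": [0, 0, 0], "roll": 0},
    {"fingers": -1, "xyz": [-3, 0, 0], "roll": 0},
    {"fingers": -1, "xyz": [-5, 0, 0], "roll": 0},
    {"fingers": -1, "xyz": [0, 0, -9], "roll": 0},
  ],
  grip_force=75,
)

```text
clock: 10.8
tcp_pos: [502.1, -151.5, 343.7]
orientation: [-0.782, 1.57, -2.376]
contact_force: [0.4, -1.4, -5.7]
grip_width: 0.246
```

Emit:
apply_moves(
  motion=[
    {"fingers": -1, "xyz": [0, 0, -10], "roll": 0},
    {"fingers": -1, "xyz": [0, 0, -10], "roll": 0},
    {"fingers": -1, "xyz": [0, 0, -10], "roll": 0},
    {"fingers": -1, "xyz": [0, 0, -10], "roll": 0},
    {"fingers": -1, "xyz": [0, 0, 0], "roll": 0},
  ],
)

```text
clock: 11.3
tcp_pos: [503.0, -106.9, 344.6]
orientation: [2.922, 1.569, 1.335]
contact_force: [-0.0, 0.6, -6.4]
grip_width: 0.251
```

```bash
cat > chk.py <<'E'
from lean import *
import sys
vision.read_camera('top')
s=robot.state(); d=shot('wrist','w_%s.png'%sys.argv[1]); a=shot('scene','s_%s.png'%sys.argv[1]); t=s['tcp_pos']
e=endrow(d['img']); f=lambda p:model(d,t,p,-4)-e[1]
phi=brentq(f,-.2,.6); Y=t[1]-4+194; sb=(305*np.sin(phi)-Y)/np.cos(phi)
print(s['clock'],t.round(2),'F',s['contact_force'].round(1),'T',s['torque'].round(2),'end',e,'phi',round(phi,3),'tool tilt',rot(s['orientation'])[:,0].round(4),'s',round(sb,1),'contact tcp z',round(-20+305*np.cos(phi)+sb*np.sin(phi)+55.5,1), 'yaw',rot(s['orientation'])[:2,1].round(3))
E
python3 chk.py 6
```

```text
11.35 [ 503.04 -108.62  344.55] F [-0.4 -0.5 -6.8] T [ 0.07 -0.02 -0.03] end [265 141  34  19 561] phi 0.187 tool tilt [ 3.e-04  1.e-04 -1.e+00] s -25.0 contact tcp z 330.5 yaw [ 1.    -0.018]
```

Emit:
apply_moves(
  motion=[
    {"fingers": -1, "xyz": [5, 0, 6], "roll": 0},
    {"fingers": -1, "xyz": [4, 0, 0], "roll": 0},
    {"fingers": -1, "xyz": [2, 0, 0], "roll": 0},
    {"fingers": -1, "xyz": [0.7, 0, 0], "roll": 0},
    {"fingers": -1, "xyz": [0, 0, 0], "roll": 0},
  ],
)

```text
clock: 11.95
tcp_pos: [502.8, -116.1, 332.5]
orientation: [-2.395, 1.57, 2.296]
contact_force: [-0.3, 0.6, -6.4]
grip_width: 0.251
```

Emit:
apply_moves(
  motion=[
    {"fingers": -1, "xyz": [0.7, 0, 0], "roll": 0},
    {"fingers": -1, "xyz": [0.5, 0, 0], "roll": 0},
    {"fingers": -1, "xyz": [0, 0, 0], "roll": 0},
  ],
)

```text
clock: 12.25
tcp_pos: [503.0, -116.0, 331.8]
orientation: [1.377, 1.57, -0.214]
contact_force: [-0.5, -0.4, -4.6]
grip_width: 0.248
```

Emit:
apply_moves(
  motion=[
    {"fingers": -1, "xyz": [0.6, 0, 0], "roll": 0},
    {"fingers": -1, "xyz": [0.5, 0, 0], "roll": 0},
    {"fingers": -1, "xyz": [0, 0, 0], "roll": 0},
  ],
)

```text
clock: 12.55
tcp_pos: [503.0, -115.6, 331.6]
orientation: [1.393, 1.57, -0.199]
contact_force: [-2.0, 1.3, 2.6]
grip_width: 0.248
```

Emit:
apply_moves(
  motion=[
    {"fingers": -1, "xyz": [0.3, 0, 0], "roll": 0},
    {"fingers": -1, "xyz": [0, 0, 0], "roll": 0},
    {"fingers": -1, "xyz": [1.3, 0, -5], "roll": 0},
    {"fingers": -1, "xyz": [1.4, 0, -5], "roll": 0},
    {"fingers": -1, "xyz": [0, 0, 0], "roll": 0},
  ],
  grip_force=22,
)

```text
clock: 13.05
tcp_pos: [503.2, -107.2, 328.6]
orientation: [0.383, 1.567, -1.209]
contact_force: [-1.7, -0.3, 5.7]
grip_width: 0.246
```

Emit:
apply_moves(
  motion=[
    {"fingers": -1, "xyz": [1.6, 0, -5], "roll": 0},
    {"fingers": -1, "xyz": [0, 0, 0], "roll": 0},
    {"fingers": -1, "xyz": [0, 0, 0], "roll": 0},
  ],
)

```text
clock: 13.35
tcp_pos: [503.4, -102.9, 327.2]
orientation: [0.382, 1.566, -1.211]
contact_force: [-3.5, -1.2, 6.9]
grip_width: 0.248
```

```bash
python3 chk.py 7
```

```text
13.4 [ 503.43 -102.93  327.19] F [-2.3 -1.4  6. ] T [-0.85  0.89 -0.12] end [281 155  18  14 193] phi 0.273 tool tilt [ 0.0016 -0.004  -1.    ] s -5.1 contact tcp z 327.9 yaw [ 1.    -0.023]
```

```bash
cat > crop.py <<'E'
from h import *
import sys
n=sys.argv[1]
a=shot('scene'); c=np.array(proj(a,[520,-143,180]))
i=a['img'][int(c[1])-42:int(c[1])+43,int(c[0])-45:int(c[0])+45][:,:,::-1]
print('origin',int(c[0])-45,int(c[1])-42)
w=cv2.imread('pics/w_%s.png'%n)[100:200,235:335]
out=np.hstack([cv2.resize(i,(540,510),interpolation=cv2.INTER_CUBIC),cv2.resize(w,(255,255)).repeat(2,0)[:510]])[:, :800]
out=cv2.convertScaleAbs(out,alpha=1.3)
cv2.imwrite('pics/c_%s.png'%n,out)
E
python3 crop.py 7
```

```text
origin 200 105
```

View pics/c_7.png

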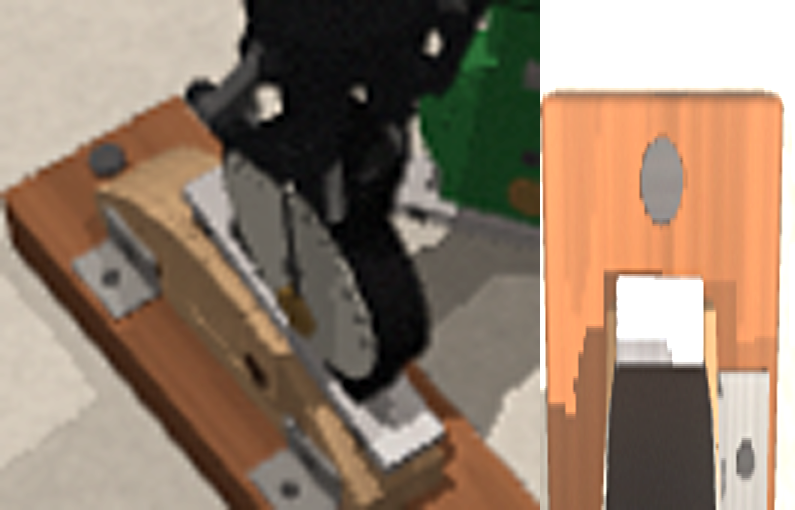

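Pre-final view: the needle runs from the bob at crop (297,305) to its tip at (289,185), near the rim, and the wrist-based lean is 0.273 against a tab of about 0.31. I'll roll a bit further, then check it against the tab.

Emit:
apply_moves(
  motion=[
    {"fingers": -1, "xyz": [0.9, 0, -3], "roll": 0},
    {"fingers": -1, "xyz": [0.9, 0, -3], "roll": 0},
    {"fingers": -1, "xyz": [0, 0, 0], "roll": 0},
    {"fingers": -1, "xyz": [0, 0, 0], "roll": 0},
  ],
)

```text
clock: 13.95
tcp_pos: [503.6, -96.9, 325.3]
orientation: [0.413, 1.567, -1.181]
contact_force: [-3.1, -1.8, 6.5]
grip_width: 0.251
```

```bash
sed -i "s/'top')/'top')/" chk.py; python3 chk.py 8; python3 - <<'E'
from lean import *
a=shot('scene')
# average several frames for noise
ims=[a['img'].astype(float)]+[shot('scene')['img'].astype(float) for _ in range(3)]
im=np.mean(ims,0).astype(np.uint8)
s=robot.state();t=s['tcp_pos']
for phi in (.30,):
    n=np.array([0.02*np.sin(phi),np.sin(phi),np.cos(phi)]); g=np.array([t[0],t[1]-4,t[2]-55.5]); xv=np.array([1,-.02,0])
    c=g-91*n+14*xv; print('centre',c.round(1))
    print('c',proj(a,c),'tip',proj(a,c+[0,0,50]))
    u=proj(a,c+[0,0,40])
x0,y0=int(u[0])-28,int(u[1])-20
cv2.imwrite('pics/c_8.png',cv2.convertScaleAbs(cv2.resize(im[y0:y0+42,x0:x0+56],None,fx=14,fy=14,interpolation=cv2.INTER_CUBIC)[:,:,::-1],alpha=1.6)); print(x0,y0)
for m in(.25,.28,.31,.34):
    # tab direction for mark m at lean phi: angle from plumb toward +y = phi-m
    q=c+56.5*np.array([0,np.sin(phi-m),np.cos(phi-m)]); p=proj(a,q); print(m,((p-[x0,y0]+.5)*14).round())
print('tip',((proj(a,c+[0,0,50])-[x0,y0]+.5)*14).round(),'c',((proj(a,c)-[x0,y0]+.5)*14).round())
E
```

```text
14.0 [503.59 -96.9  325.28] F [-2.2 -1.2  6.5] T [-0.87  0.86 -0.13] end [280 162  17  11  60] phi 0.313 tool tilt [ 0.0016 -0.0038 -1.    ] s 0.9 contact tcp z 325.9 yaw [ 1.    -0.023]
centre [ 517.  -128.1  182.8]
c [250.01227583 149.90416066] tip [248.77320692 137.74379591]
221 120
0.25 [403. 243.]
0.28 [397. 237.]
0.31 [392. 230.]
0.34 [386. 225.]
tip [396. 255.] c [413. 426.]
```

View pics/c_8.png

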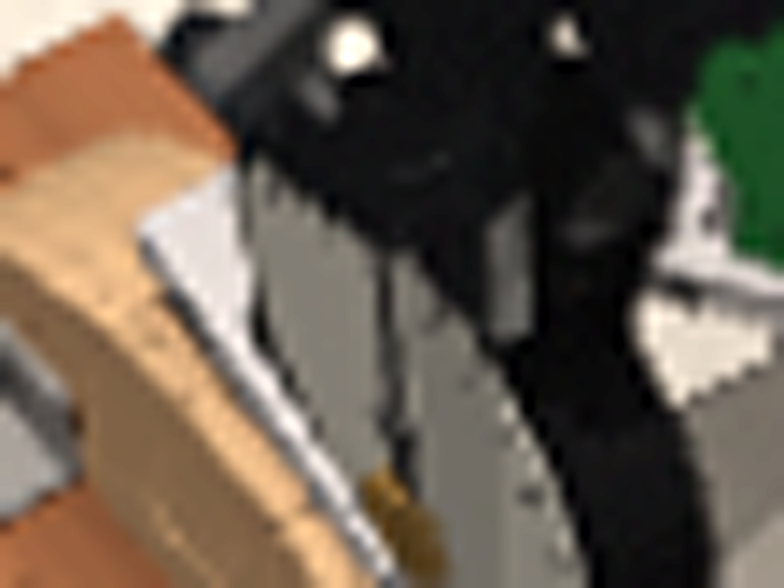

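The needle runs from (400,440) to its tip at (383,245), close to where the model puts it. The tab sits in the gripper's shadow, so I'll check the pixel values there numerically.

```bash
python3 - <<'E'
from h import *
im=cv2.imread('pics/s_8.png')
print('cols',list(range(240,258)))
for v in range(130,145): print(v,' '.join('%3d'%im[v,u].mean() for u in range(240,258)))
w=cv2.imread('pics/w_8.png')
print('wrist'); 
for v in range(148,180,2): print(v,' '.join('%3d,%3d'%(w[v,u].mean(),w[v,u].max()-w[v,u].min()) for u in range(262,306,4)))
E
```

```text
cols [240, 241, 242, 243, 244, 245, 246, 247, 248, 249, 250, 251, 252, 253, 254, 255, 256, 257]
130   6   9  14  11  10  12  12  13  12  13  10  11  16  12  14  12  12  12
131  19   9  12  10  11  13   9  12  12  13  10  16  22  15  13   9  11  11
132  44  19   7   8  12  12  11  11  11  20  15  14  10  13  11  11   8  10
133  47  53  18  13   8  10  10  12  13  11  12   8  11  13  15   9   9   7
134  60  79  48  43   5  10  12   8  12  12  13  13  11  15  14  11  11  24
135  80  79  73  77  24  19   9  12  10  14  13  12  11   9  12  12  29  45
136  79  78  79  78  63  52  26  12  11  15  12   9  11  11   8  20  54  51
137  78  78  79  78  72  80  64  34  17  20  18   9  11  12   7  20  53  51
138  79  79  78  78  79  79  78  58  29  47  41   7   8  13   9  19  50  50
139  77  78  78  78  78  79  78  60  29  70  56  24   7  12  12  18  44  51
140  79  79  78  78  78  78  79  75  22  71  69  55  15  11   9  18  43  55
141  80  79  79  78  79  78  79  75  22  71  70  67  35  17   6  18  44  60
142  78  79  79  78  78  78  79  74  31  70  68  63  40  45  17  16  46  60
143  62  80  79 
[... 913 characters left out ...]
 241,  2 244,  6 241,  2 243,  4 242,  3 220,  4 101, 62
166  88, 43 248,  2 243,  3 240,  1 241,  2 243,  7 241,  1 243,  4 242,  2 218,  5 101, 51
168 111, 58 247,  1 243,  3 240,  2 241,  2 244,  6 241,  2 243,  4 241,  3 213,  5 160, 92
170 110, 59 255,  0 253,  4 252,  1 253,  3 253,  4 248,  2 243,  4 244,  4 214,  5 156, 90
172 110, 58 145,  7 148,  8 141,  8 143,  8 150, 10 255,  0 245,  6 226,  7 189,  2 156, 89
174 109, 58 155,  7 158,  9 151,  7 153,  6 159,  8 143,  9 235,  6 231,  7 192,  3 156, 91
176 110, 58 109,  6  81,  6  78,  8  78,  8  81,  7  60,  9 123,  8 119,  7 174,  2 156, 90
178 113, 61  44, 11  47, 12  41, 13  45, 11  45, 12  45, 12  43, 12  43, 12  39,  9 157, 92
```

```bash
cat > m3.py <<'E'
from h import *
im=cv2.imread('pics/w1.png')
print('     ',list(range(254,292,1)))
for v in range(284,312): print(v,' '.join('%3d'%im[v,u].mean() for u in range(254,292)))
d=dict(intrinsics=np.array([[310.919,0,282.4846],[0,310.919,203.716],[0,0,1]]),eye=np.array([701.209,203.319,343.898]),attitude=np.array([-2.82044281e-01,-4.65063810e-04,-1.34429592]))
for yaw in(-.071,):
    xv=np.array([np.cos(yaw),np.sin(yaw),0]);yv=np.array([-xv[1],xv[0],0]);zv=np.array([0,0,1.])
    for base in ([551.5,193.3,0],[549.5,192,0]):
      for off in (13.5,):
        c=np.array(base)+off*xv+74*zv
        print(base,'c',proj(d,c),'tip',proj(d,c+50*zv),'dial top/l/r/bot',[proj(d,c+56*(np.sin(a)*yv+np.cos(a)*zv)).round(1) for a in(0,np.pi/2,-np.pi/2,np.pi)])
        for m in(.24,.28,.32,.36): print(m,[proj(d,c+r*(-np.sin(m)*yv+np.cos(m)*zv)).round(1) for r in(52,56.5,61)])
E
python3 m3.py
```

```text
[254, 255, 256, 257, 258, 259, 260, 261, 262, 263, 264, 265, 266, 267, 268, 269, 270, 271, 272, 273, 274, 275, 276, 277, 278, 279, 280, 281, 282, 283, 284, 285, 286, 287, 288, 289, 290, 291]
284  95  83  74  64  52  52  59  71  79  92  85  82  81  80  81  82  81  81  81  81  81  81  81  81  81  81  80  81  81  81  80  82  81  81  81  81  82  81
285  95  83  70  61  51  49  63  75  83  90  85  79  81  81  82  81  81  81  80  80  81  81  82  80  82  81  81  81  81  82  80  80  81  81  80  82  76  74
286  92  83  69  56  61  50  68  75  84  89  84  80  80  81  80  81  80  81  81  80  82  82  81  81  82  81  81  81  80  82  82  81  82  81  81  82  72  70
287  94  82  70  54  55  52  70  75  85  88  84  80  80  80  82  82  81  81  81  81  81  80  82  79  81  81  80  81  81  82  82  80  81  81  82  81  81  70
288  91  82  67  64  62  57  66  83  88  89  84  81  80  81  81  77  73  81  81  81  81  82  80  80  81  82  81  81  82  83  80  82  82  81  80  81  82  81
289  93  90  71  68  63  68  69  84  88  88  80  81  80  82  81  77  70  71  82  81  82  81  82  80  81  80  82  81  74  71  83  
[... 3734 characters left out ...]
[274.7, 294.1]), array([276.1, 297.6]), array([277.5, 301.2])]
0.32 [array([277.1, 294.4]), array([278.7, 297.8]), array([280.4, 301.4])]
0.36 [array([279.4, 294.5]), array([281.3, 298. ]), array([283.2, 301.5])]
[549.5, 192, 0] c [262.40982246 263.20830765] tip [258.57415851 292.00567267] dial top/l/r/bot [array([258. , 296.2]), array([205.3, 247.4]), array([317.8, 278.5]), array([265.5, 240.3])]
0.24 [array([273.3, 296.3]), array([274.5, 299.8]), array([275.6, 303.4])]
0.28 [array([275.7, 296.6]), array([277.1, 300.1]), array([278.6, 303.7])]
0.32 [array([278.1, 296.8]), array([279.7, 300.3]), array([281.4, 303.9])]
0.36 [array([280.4, 296.9]), array([282.3, 300.4]), array([284.2, 304. ])]
```

Emit:
apply_moves(
  motion=[
    {"fingers": -1, "xyz": [0, 0, 0], "roll": 0},
    {"fingers": -1, "xyz": [0, 0, 0], "roll": 0},
    {"fingers": -1, "xyz": [0, 0, 0], "roll": 0},
  ],
  grip_force=80,
)

```text
clock: 14.6
tcp_pos: [503.6, -96.9, 325.3]
orientation: [0.419, 1.567, -1.174]
contact_force: [-2.5, -1.4, 6.4]
grip_width: 0.249
```

```bash
python3 chk.py 9; python3 - <<'E'
from h import *
im=np.mean([shot('scene')['img'].astype(float) for _ in range(12)],0)
np.save('avg9.npy',im)
g=im.mean(2)
for v in range(130,146): print(v,' '.join('%4.0f'%g[v,u] for u in range(240,258)))
c=im[126:150,232:264]
e=np.clip(255*(c/90)**0.5,0,255).astype(np.uint8)
cv2.imwrite('pics/c_9.png',cv2.resize(e,None,fx=24,fy=24,interpolation=cv2.INTER_CUBIC)[:,:,::-1])
E
```

```text
14.65 [503.58 -96.9  325.28] F [-2.6 -0.5  6.2] T [-0.83  0.81 -0.13] end [280 161  18  12  64] phi 0.307 tool tilt [ 0.0016 -0.0037 -1.    ] s -0.9 contact tcp z 325.9 yaw [ 1.    -0.023]
130   10   10   12   12   11   12   13   12   12   11   11   12   15   14   14   12    9   10
131   20    8   11   12   12   12   12   12   12   12   13   15   23   13   13   10   11   11
132   44   18   10   11   12   12   12   13   14   19   18   17   10   14   12   11   10    9
133   48   52   18   14   11   11   12   12   11   12   10   10   12   14   12   11   10   10
134   59   79   50   43    8   10   11   12   12   11   13   12   12   14   13   12   11   24
135   80   79   74   78   26   28    9   11   12   14   14   12   12   13   12   13   29   46
136   79   79   80   78   64   66   26   12   10   16   11   11   11   11    9   22   54   51
137   78   78   79   78   72   80   65   33   15   18   18    9   11   12    9   21   53   51
138   78   78   78   79   79   80   79   59   30   44   42    7    9   12   11   21   51   51
139   78   78   78   78   78   79   78   61   24   59   56   22    9   12   10   17   43   52
140   79   79   78   78   78   79   80   75   22   72   70   55   17   10   10   17   44   56
141   80   79   79   79   78   79   80   74   21   71   70   67   36   17    9   17   45   60
142   78   79   79   78   78   79   80   74   23   69   69   63   40   46   19   19   47   60
143   62   80   78   78   78   79   80   75   31   61   67   55   59   69   51   21   51   56
144   44   81   79   78   78   78   79   76   39   46   70   69   69   71   71   13   25   22
145   37   74   79   79   79   79   79   76   39   43   70   68   68   69   67   38   15    3
```

View pics/c_9.png

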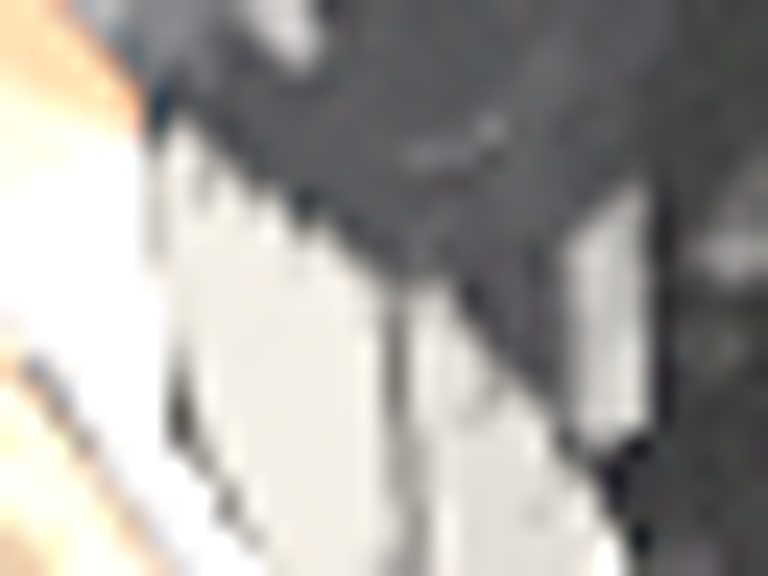

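The gripper's finger hides the tab's part of the rim in this view, but the needle reaches the rim where it should. As an independent check of the lean, I'll use the rail edge's slope in the scene view.

```bash
python3 - <<'E'
from lean import *
im=np.load('avg9.npy'); a=shot('scene')
mx,mn=im.max(2),im.min(2); m=(mx>150)&(mx-mn<30); m[:, :215]=0;m[:,300:]=0;m[:125]=0;m[205:]=0
n,l,st,_=cv2.connectedComponentsWithStats(m.astype(np.uint8)); 
for k in range(1,n):
    if st[k,4]>20: print(k,st[k])
k=1+np.argmax(st[1:,4]); k=l[136,233] or k
ys,xs=np.where(l==k); pts=[]
for v in range(ys.min()+3,ys.max()-3):
    r=xs[ys==v]
    if len(r): pts.append((r.min(),v))
pts=np.array(pts,float); print(pts[0],pts[-1],len(pts))
vx,vy,x0,y0=cv2.fitLine(pts.astype(np.float32),cv2.DIST_HUBER,0,.01,.01).ravel(); print('img angle',np.arctan2(vy,vx) if vy>0 else np.arctan2(-vy,-vx), pts[::8].tolist())
t=robot.state()['tcp_pos']
for phi in(.25,.28,.31,.34):
    yv=np.array([.023*np.cos(phi),np.cos(phi),-np.sin(phi)]);zv=np.array([.02*np.sin(phi),np.sin(phi),np.cos(phi)]);xv=np.array([1,-.023,0])
    b=np.array([t[0],t[1]-4,t[2]-55.5])-165*zv
    P=[proj(a,b+16*xv+s*80*yv+14*zv) for s in(1,-1)]; q=P[1]-P[0]; print(phi,np.arctan2(q[1],q[0]),P[0].round(1),P[1].round(1))
E
```

```text
9 [282 160  18  45 485]
13 [263 175  11   8  37]
[296. 163.] [290. 200.] 38
img angle 1.4094735 [[296.0, 163.0], [287.0, 171.0], [282.0, 179.0], [289.0, 187.0], [292.0, 195.0]]
0.25 -2.2008782780720244 [265.8 184.9] [231.5 137.9]
0.28 -2.191587797582313 [264.7 183.8] [230.6 136.2]
0.31 -2.182438412643286 [263.6 182.7] [229.7 134.5]
0.34 -2.173414774434757 [262.5 181.6] [228.9 132.8]
```

Emit:
apply_moves(
  motion=[
    {"fingers": -1, "xyz": [0, 0, 0], "roll": 0},
    {"fingers": -1, "xyz": [0, 0, 0], "roll": 0},
    {"fingers": -1, "xyz": [0, 0, 0], "roll": 0},
    {"fingers": -1, "xyz": [0, 0, 0], "roll": 0},
    {"fingers": -1, "xyz": [0, 0, 0], "roll": 0},
  ],
)

```text
clock: 15.9
tcp_pos: [503.6, -96.9, 325.3]
orientation: [0.428, 1.567, -1.166]
contact_force: [-2.9, -1.4, 6.2]
grip_width: 0.249
```

```bash
python3 chk.py 10; python3 -c "
from bench import robot
print(robot.close_job())"
```

```text
15.95 [503.58 -96.94 325.28] F [-2.2 -1.8  6.2] T [-0.82  0.88 -0.15] end [286 161  13  12  37] phi 0.307 tool tilt [ 0.0016 -0.0037 -1.    ] s -0.9 contact tcp z 326.0 yaw [ 1.    -0.023]
the job is handed in; nothing more can be done
None
```

I gripped the black gauge, set it on the arch and rocked it to a lean of about 0.307 rad. I handed it in at 16 s, still clamped at 80 N and pressing on the rib with about 12 N. I never saw the needle on the tab directly: the gripper's finger hides that part of the rim from the scene camera.

**Angle:** I measured the tab at about 0.30–0.31 rad (±0.02) from one close view before gripping. The lean of 0.307 comes from the rail end in the wrist camera. A rough reading of the rail's corner in the scene view gave about 0.29, within its error. The slope of the rail edge, meant as a further check, gave nothing usable.

**Seating:** The contact works out about 1 mm from the middle of the base. Gauge and rib yaw agree at about −0.023 rad, and the gauge looks centred across the rib's thickness.

**How it was rocked:**
- The tool cannot tilt, so I eased the grip to 22 N and let the gauge turn in the pads as it rolled along the arch. That departs from the advice to hold firmly throughout.
- The first roll left the contact about 34 mm off the middle. I clamped, lifted about 5 mm, shifted along the rib, set it down again and rolled the rest of the way.

I saw no contact with other objects, though I did not check each one at the end.

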